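Pull the output tube from an amplifier's RF deck

TASK

The output tube of this amplifier has to come out, and the parts come off in the reverse order of assembly. Take the guard cap off the chimney, then draw the white ceramic chimney straight off without knocking the tube inside it, and stand both on the dark bench mat, the same way up as they are now; then draw the tube straight out of its socket and stand it upright in the empty open carton. The ceramic is fragile, so put chimney and tube down gently rather than dropping them, and leave the other things on the bench where they are.

Things in the scene. Friction and masses are not known exactly. Their poses are not given: they have to be found in the camera images.
- deck: Aluminium RF deck, fixed on a cradle; its sloping top face (190 x 210 mm) leans 25 degrees towards the robot's side. Origin: on that face, on the tube socket's axis, 100 mm above the bench. Its z is the axis of socket, tube, chimney and cap, square to the face, 25 degrees from vertical; x points up the slope, away from the robot; y is level. Face: x -70 to +120, y -105 to +105 mm
- socket (a point): Tube socket of the deck: centre of the collar's top, 9 mm above the deck face on the axis. Collar outer radius 21 mm, bore radius 17 mm, bore 21 mm deep. Round the collar lies a flange of radius 36 mm, 3 mm high, on which the chimney stands
- coil (a point): On the deck face: middle of the row of fixed parts up the slope from the tube (copper coil and variable capacitor), which fills deck x +54 to +112 mm and reaches 70 mm off the face. A 66 mm choke rod stands at deck y -90 mm, a disc capacitor with a bent-back strap (66 mm) at y +88 mm. Nothing else stands within 70 mm of the tube's axis, apart from the row
- cap: Perforated aluminium guard cap, a round cup open below, outer diameter 63 mm, 30 mm high; origin at the centre of its open underside, z along its axis towards the closed top. At first it sits loosely on the chimney (origin at deck z = 57 mm), its skirt reaching 8 mm down over it with 2 mm to spare all round, seated on an inner ledge
- chimney: White ceramic chimney, a plain tube open at both ends, outer diameter 55 mm, inner 48 mm, 62 mm high; origin at the centre of its lower end, z along its axis upwards. At first it stands loosely on the flange round the socket collar (origin at z = 3 mm of the deck), hiding the tube, with about 3 mm to spare all round the tube's cooler
- tube: Ceramic power tube, 66 mm high; origin at the centre of its foot, z along its axis upwards. Base of diameter 30 mm, 0 to 16 mm up; screen ring of 39 mm at 17 to 20 mm; white neck of 29 mm; top stud of 12 mm from 60 to 66 mm. At first it stands loosely in the socket, its ring on the collar (origin at deck z = -8 mm), its lowest 17 mm in the bore, 1.5 mm to spare all round
- cooler (a point): Middle of the tube's finned metal cooler, where it is held: diameter 41 mm, 24 mm high (36 to 60 mm above the foot); this point is 48 mm above the foot on the tube's axis
- mat: Dark rubber bench mat lying flat, fixed, 280 mm (its x) by 180 mm (its y), 3 mm thick; origin at the centre of its underside on the bench
- carton: Open cardboard carton, empty, fixed, 72 mm square outside, 64 mm square inside, walls 34 mm high, floor 4 mm thick; origin at the centre of its underside on the bench
- spare: Bystander: closed cardboard box 75 x 75 x 95 mm high, loose; origin at the centre of its underside
- screwdriver: Bystander: screwdriver 190 mm long lying on the bench, loose; its x axis runs from handle to blade
- paddle: Bystander: Morse paddle with a steel base 85 x 75 mm, about 41 mm high, two black finger pieces towards its -x, loose; origin at the centre of its underside
Things that resemble listed ones, but are neither listed nor needed, are in the scene too. What is shaped like the cap but blue or orange is not meant.

How it is judged:
By the outcome, as a careful person would: the job done as asked, in the order asked, and still so for the second after the job is handed in, with the robot touching nothing.
It also fails if it takes over 72 s, if anything falls off the work surface, if the arm or the gripper's body presses on something with over 40 N, if the wrist force passes 120 N, or if a joint passes its speed limit or range.

ROBOT

A 6-joint arm with a two-finger parallel gripper is mounted at the origin on the work surface. World frame = base frame: x ahead of the robot, y to its left, z up, the work surface at z = 0. Lengths are in m, angles in rad, forces in N, time in s.
With the tool pointing down it reaches from about 0.35 to 1 m from the base axis. Payload 7.1 kg.
Tool frame: the origin (TCP) lies between the finger pads; the fingertips stand 22 mm ahead of it and the grasp point (between the pads) lies 3 mm ahead of it; x points along the fingers, y is the direction in which the jaws open and shut, and the axes are right-handed (so a half turn about x gives the same grasp; the last joint's range is limited). The gripper opens to 85 mm and grips with 20 to 120 N. Pads are 22 mm wide; open, the fingers measure 114 mm over their backs; the gripper's body (76 mm by 85 mm) begins 54 mm behind the grasp point. The pads swing forward as they close: fully open they stand 13 mm farther back than shut.
Start: joints at [1.122, 0.423, 1.63, -0, 1.089, -0.019], TCP at [0.26, 0.568, 0.217] pointing down, gripper open.
Joint ranges: [-3, 3], [-0.9, 2.11], [0.09, 2.58], [-1.31, 4.45], [0.11, 2.69], [-2.54, 2.54]. Speed limits (rad/s): [2.39, 2.39, 3.01, 3.14, 3.14, 3.14].

INTERFACE

Orientations are given as a rotation vector (axis times angle).
In Python, from rig import manip gives the robot as it stands. The module is installed in compiled form; this text tells all that it offers. Calls block until the motion is done:
- manip.move_to(position, orientation): joint-space move of the TCP to a pose.
- manip.servo_line(position, orientation=None, rate=0.15): straight line of the TCP; orientation=None keeps the orientation; rate is the mean speed in m/s.
- manip.set_joints(angles): joint-space move.
- manip.command_gripper(opening, f_grip=None): finger opening in m; f_grip is the grip in N (None keeps the last); returns when the fingers have stopped.
- manip.hold(seconds).
- manip.solve_ik(position, orientation): joint angles nearest the present ones, or None.
- manip.camera(name): name is "scene" or "side" or "wrist"; returns a dict with "image" (420x560x3 uint8, red, green, blue), "fx", "fy", "cx", "cy" (pixels), "cam_to_world" (4x4, takes a point from camera to world coordinates); the wrist camera has in their place "mount" (4x4, takes a point from camera to tool coordinates, whose origin is the TCP and whose axes are the tool frame's). Camera axes: x right, y down, z forward; pixel columns grow to the right and rows downward; lengths in m; the calibration is good to about 2 mm. A picture is of the moment at which its call begins: read the wrist's pose just before it. There is no depth.
A pose or a line that the arm cannot do raises manip.IKError and nothing moves.
- manip.sign_off(): hands the job in, once; it reports no verdict.
Readings, each from a call of its own:
- manip.get_time(): time.
- manip.get_joint_positions(): joint angles.
- manip.get_joint_vel(): joint speeds.
- manip.get_tau(): joint torques, N m.
- manip.get_position(): TCP position.
- manip.get_ee_rot(): TCP orientation.
- manip.get_contact_force(): force on the tool from outside, world axes, zero at the start.
- manip.get_torque(): the same for the moment, N m.
- manip.get_width(): finger opening in m.
Only numpy, scipy, OpenCV 4.12 (cv2) and the standard library are available. Lean on these libraries where they do the work, as an engineer would, in place of code of your own. Each camera call takes 0.05 s, during which the arm holds its last target.

## Working session

There is one attempt and no reset: what is moved stays moved. The work goes in short steps, each a Python script; the robot and the scene stay as the last script left them, time stands still between calls to the robot, and variables do not carry over. Pictures are saved under pics/ and viewed, and the job is handed in when it is done.

```bash
mkdir -p pics; ls
python3 - <<'E'
from rig import manip
import cv2,numpy as np
np.set_printoptions(precision=4,suppress=True)
for n in ["scene","side","wrist"]:
    c=manip.camera(n); cv2.imwrite(f"pics/{n}0.png",c["image"][:,:,::-1]); print(n,c["fx"],c["fy"],c["cx"],c["cy"]); print(c.get("cam_to_world",c.get("mount")))
print(manip.get_time(),manip.get_position(),manip.get_ee_rot())
E
```

```text
pics
scene 393.23836501948097 393.23836501948097 280.7312274889618 209.28306041300894
[[-0.422   0.7512 -0.5075  0.975 ]
 [ 0.9065  0.3584 -0.2233  0.2015]
 [ 0.0142 -0.5543 -0.8322  0.7604]
 [ 0.      0.      0.      1.    ]]
side 530.421010693757 530.421010693757 277.986138225482 210.02181933379345
[[ 0.7989 -0.2835  0.5304 -0.0698]
 [-0.6011 -0.407   0.6878 -0.8335]
 [ 0.0208 -0.8683 -0.4956  0.7323]
 [ 0.      0.      0.      1.    ]]
wrist 326.9651922103984 326.9651922103984 274.73828582309716 211.9035503375488
[[ 0.0013 -0.277   0.9609 -0.1562]
 [ 1.      0.0004 -0.0013 -0.0013]
 [-0.      0.9609  0.277  -0.0689]
 [ 0.      0.      0.      1.    ]]
0.15 [0.2602 0.5678 0.2168] [ 0.3362  1.5447 -0.338 ]
```

View pics/scene0.png

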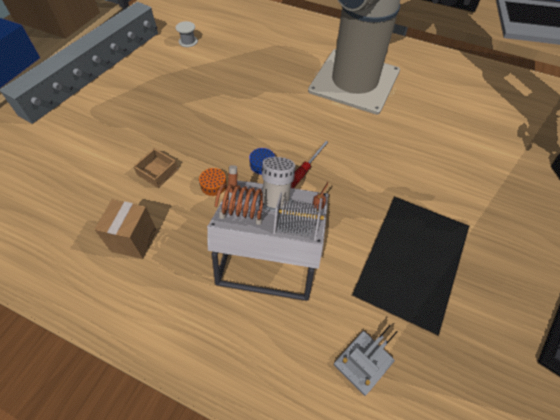

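View pics/side0.png

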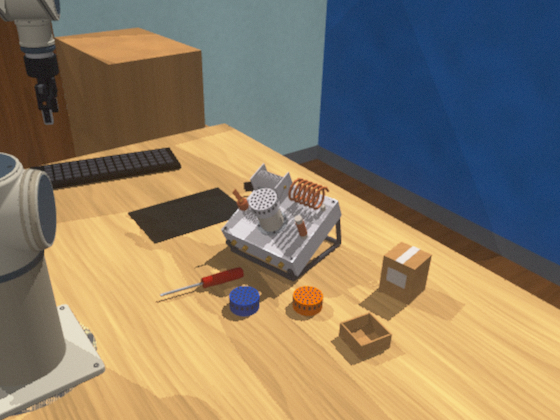

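View pics/wrist0.png

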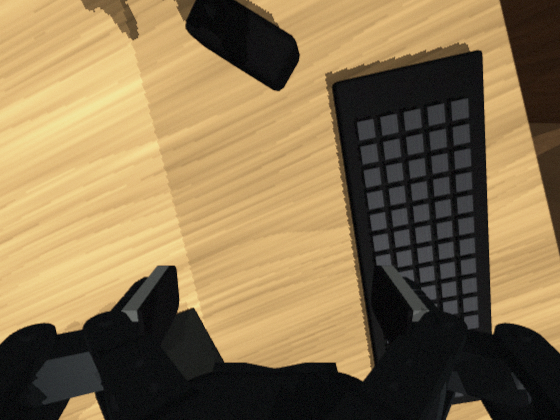

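The scene view shows the deck at about (270,220), with the cap on top at (278,165), the mat at (412,262) and the carton at (157,167). The side view shows the cap at (264,201), the carton at (365,336) and the mat at (185,213). I'll zoom in next.

Run:
```python
import cv2
a=cv2.imread("pics/scene0.png");b=cv2.imread("pics/side0.png")
cv2.imwrite("pics/z1.png",cv2.resize(a[140:310,190:350],None,fx=5,fy=3.5*1.0 if 0 else 3.5,interpolation=cv2.INTER_CUBIC)[:, :] if 0 else cv2.resize(a[145:305,195:345],None,fx=3.75,fy=3.75,interpolation=cv2.INTER_CUBIC))
cv2.imwrite("pics/z2.png",cv2.resize(b[155:285,210:355],None,fx=4.5,fy=4.5,interpolation=cv2.INTER_CUBIC))
```

```text
(no output)
```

View pics/z1.png

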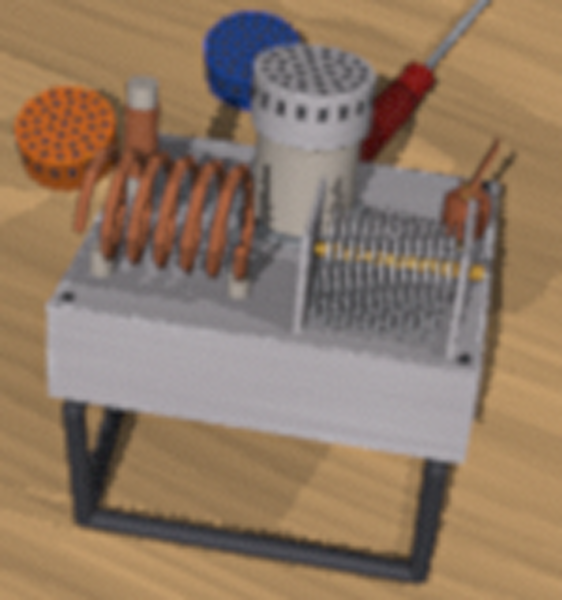

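View pics/z2.png

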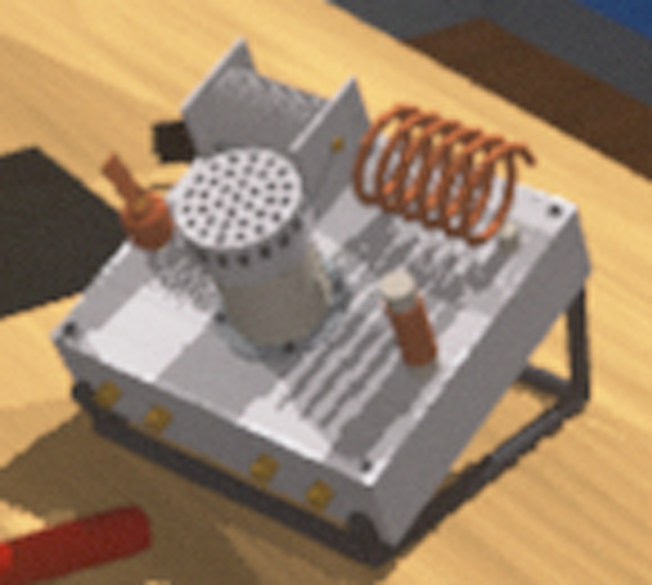

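```bash
cat > h.py <<'E'
import numpy as np,cv2
from scipy.spatial.transform import Rotation as R
np.set_printoptions(precision=4,suppress=True)
K={"scene":(393.238,280.731,209.283,np.array([[-0.422,0.7512,-0.5075,0.975],[0.9065,0.3584,-0.2233,0.2015],[0.0142,-0.5543,-0.8322,0.7604]])),
"side":(530.421,277.986,210.022,np.array([[0.7989,-0.2835,0.5304,-0.0698],[-0.6011,-0.407,0.6878,-0.8335],[0.0208,-0.8683,-0.4956,0.7323]]))}
def ray(n,uv):
    f,cx,cy,M=K[n]; d=M[:,:3]@np.array([(uv[0]-cx)/f,(uv[1]-cy)/f,1]); return M[:,3],d/np.linalg.norm(d)
def plane(n,uv,z):
    o,d=ray(n,uv); return o+d*(z-o[2])/d[2]
def tri(a,b):
    o1,d1=ray("scene",a);o2,d2=ray("side",b)
    s=np.linalg.lstsq(np.c_[d1,-d2],o2-o1,rcond=None)[0]
    p,q=o1+s[0]*d1,o2+s[1]*d2
    return (p+q)/2,np.linalg.norm(p-q)
E
python3 - <<'E'
from h import *
z1=lambda u,v:(u/3.75+195-.4,v/3.75+145-.4); z2=lambda u,v:(u/4.5+210-.4,v/4.5+155-.4)
print("captop",tri(z1(315,72),z2(239,199)),plane("scene",z1(315,72),.1789),plane("side",z2(239,199),.1789))
A=plane("scene",z1(48,305),.1507);B=plane("scene",z1(480,367),.1507)
print("far y-",A,"far y+",B,np.linalg.norm(A-B))
C=plane("side",z2(55,333),.0704);D=plane("side",z2(378,488),.0704);E_=plane("side",z2(578,215),.1507)
print("near y+",C,"near y-",D,np.linalg.norm(C-D),"far y-",E_)
for p,q in((A,B),(D,C)):
    d=q-p; print("yaw",np.degrees(np.arctan2(-d[0],d[1])))
d=E_-D;print(np.degrees(np.arctan2(d[1],d[0])),np.linalg.norm(d))
# mat, carton
for uv in((397,199),(468,236),(438,328),(355,289)):print("mat",plane("scene",uv,.003))
im=cv2.imread("pics/scene0.png");cv2.imwrite("pics/z3.png",np.hstack([cv2.resize(im[140:195,125:190],None,fx=6,fy=6,interpolation=2),cv2.resize(cv2.imread("pics/side0.png")[310:365,330:395],None,fx=6,fy=6,interpolation=2)]))
E
```

```text
captop (array([ 0.5262, -0.0037,  0.1773]), np.float64(0.0015544797122659)) [ 0.5268 -0.0026  0.1789] [ 0.5247 -0.007   0.1789]
far y- [ 0.693  -0.0664  0.1507] far y+ [0.6352 0.1344 0.1507] 0.20899200838353413
near y+ [0.4764 0.0903 0.0704] near y- [ 0.5282 -0.1174  0.0704] 0.2140257774770716 far y- [ 0.6863 -0.0766  0.1507]
yaw 16.055937668630705
yaw 13.994426204371313
14.460540065588237 0.1819683158329747
mat [0.368  0.2344 0.003 ]
mat [0.3981 0.4057 0.003 ]
mat [0.6325 0.3901 0.003 ]
mat [0.6253 0.218  0.003 ]
```

View pics/z3.png

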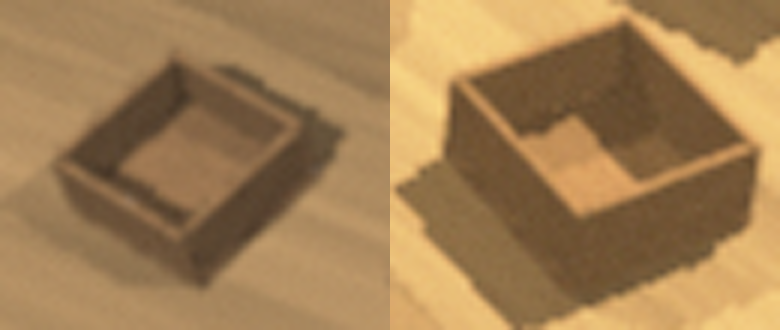

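```bash
python3 - <<'E'
from h import *
a=[(175,58),(300,125),(183,240),(60,165)];b=[(455,80),(627,18),(757,148),(583,215)]
A=np.array([plane("scene",(u/6+124.6,v/6+139.6),.034) for u,v in a]);B=np.array([plane("side",((u-390)/6+329.6,v/6+309.6),.034) for u,v in b])
print(A,A.mean(0));print(B,B.mean(0))
print([np.linalg.norm(A[i]-A[i-1]) for i in range(4)],[np.linalg.norm(B[i]-B[i-1]) for i in range(4)])
im=cv2.imread("pics/scene0.png");m=((im.max(2)<60)*255).astype(np.uint8);m[:,:340]=0;m[:190]=0;m[335:]=0;m[:,480:]=0
c=max(cv2.findContours(m,0,1)[0],key=cv2.contourArea);q=cv2.approxPolyDP(c,12,True)[:,0];print(q)
P=np.array([plane("scene",p,.003) for p in q]);print(P,P.mean(0),[np.linalg.norm(P[i]-P[i-1]) for i in range(len(P))])
for n,uv in (("scene",(128,205)),("side",(408,258))):print("sparetop",plane(n,uv,.095))
E
python3 - <<'E'
from rig import manip
from h import *
y=np.radians(15);c,s=np.cos(y),np.sin(y);t=np.radians(25)
Z=np.array([-np.sin(t)*c,-np.sin(t)*s,np.cos(t)]);Y=np.array([-s,c,0]);X=np.cross(Y,Z);O=np.array([.561,.005,.1])
for sg in(1,-1):
  Rm=np.c_[-Z,sg*Y,np.cross(-Z,sg*Y)]
  for h in (.04,.084,.2): print(sg,h,manip.solve_ik(O+h*Z,R.from_matrix(Rm).as_rotvec()))
E
```

```text
[[ 0.5058 -0.3496  0.034 ]
 [ 0.514  -0.2837  0.034 ]
 [ 0.5826 -0.2919  0.034 ]
 [ 0.5723 -0.3574  0.034 ]] [ 0.5437 -0.3207  0.034 ]
[[ 0.5112 -0.2872  0.034 ]
 [ 0.5786 -0.2983  0.034 ]
 [ 0.5675 -0.3663  0.034 ]
 [ 0.5016 -0.3553  0.034 ]] [ 0.5397 -0.3268  0.034 ]
[np.float64(0.06704215756775618), np.float64(0.0663842123532855), np.float64(0.06914742511892695), np.float64(0.06626412869130373)] [np.float64(0.06874911724332294), np.float64(0.06831172575042194), np.float64(0.06898488859382072), np.float64(0.0668087379293206)]
[[394 197]
 [353 294]
 [437 334]
 [468 226]]
[[0.3655 0.2264 0.003 ]
 [0.6372 0.2179 0.003 ]
 [0.6448 0.3909 0.003 ]
 [0.3715 0.401  0.003 ]] [0.5047 0.309  0.003 ] [np.float64(0.17474470951899776), np.float64(0.2719065098976433), np.float64(0.17316002092111524), np.float64(0.2735564202773919)]
sparetop [ 0.6936 -0.262   0.095 ]
sparetop [ 0.7148 -0.2694  0.095 ]
1 0.04 [-0.1096  0.3137  2.1504  0.5308  0.3078 -2.4201]
1 0.084 [-0.1265  0.2099  2.1602  0.4271  0.3966 -2.3233]
1 0.2 [-0.1788 -0.0497  2.1404  0.2934  0.673  -2.2067]
-1 0.04 [-0.1096  0.3137  2.1504  0.5308  0.3078  0.7215]
-1 0.084 [-0.1265  0.2099  2.1602  0.4271  0.3966  0.8183]
-1 0.2 [-0.1788 -0.0497  2.1404  0.2934  0.673   0.9349]
```

The carton centre comes out near (.542,-.324), with sides of about 67 mm against 72 mm given. The mat centre is near (.505,.309), and the deck origin near (.561,.005) with a yaw of about 15°. The scene and side cameras disagree by about 5 mm, so I'll refine with the wrist camera above the cap.

```bash
cat >> h.py <<'E'
def deck(yawdeg=15.,O=(.561,.005,.1)):
    y=np.radians(yawdeg);c,s=np.cos(y),np.sin(y);t=np.radians(25)
    Z=np.array([-np.sin(t)*c,-np.sin(t)*s,np.cos(t)]);Y=np.array([-s,c,0]);X=np.cross(Y,Z)
    return np.array(O),X,Y,Z,R.from_matrix(np.c_[-Z,-Y,-X]).as_rotvec()
def wcam(manip,name):
    p=np.array(manip.get_position());r=R.from_rotvec(manip.get_ee_rot()).as_matrix()
    c=manip.camera("wrist");cv2.imwrite(f"pics/{name}.png",c["image"][:,:,::-1])
    T=np.eye(4);T[:3,:3]=r;T[:3,3]=p;M=(T@c["mount"])[:3]
    K["wrist"]=(c["fx"],c["cx"],c["cy"],M);np.savez(f"{name}.npz",M=M,k=(c["fx"],c["cx"],c["cy"]))
def wload(name):
    d=np.load(f"{name}.npz");K["wrist"]=(*d["k"],d["M"])
E
python3 - <<'E'
from rig import manip
from h import *
O,X,Y,Z,r=deck()
manip.move_to(O+.2*Z,r);wcam(manip,"w1");print(manip.get_time(),manip.get_position(),O+.2*Z,manip.get_contact_force())
E
```

```text
2.4417 [ 0.4796 -0.0163  0.2812] [ 0.4794 -0.0169  0.2813] [-0.1625  0.3159 -0.6306]
```

View pics/w1.png

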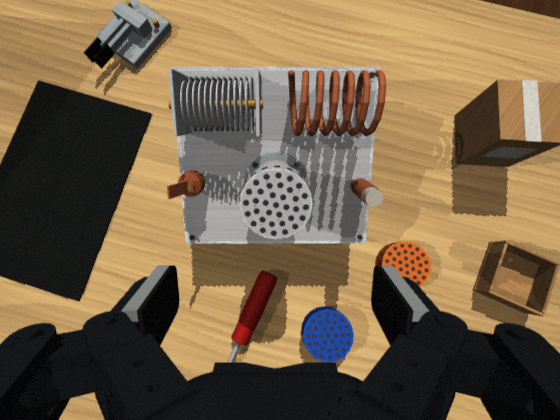

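The wrist view shows the cap top at about (277,202). The deck corners are near (170,68), (381,68), (366,243) and (187,243), the carton is near (515,278), and the mat corners are at the left.

Run:
```python
from h import *
im=cv2.imread("pics/w1.png");wload("w1")
O,X,Y,Z,r=deck()
def onp(uv,h):
    o,d=ray("wrist",uv);P=O+h*Z;s=((P-o)@Z)/(d@Z);p=o+s*d-O;return np.array([p@X,p@Y,p@Z])*1e3
hsv=cv2.cvtColor(im,cv2.COLOR_BGR2HSV)
# cap: bright low-sat blob near (277,202)
g=((hsv[...,1]<40)&(hsv[...,2]>165)).astype(np.uint8)*255
roi=np.zeros_like(g);cv2.circle(roi,(277,202),42,255,-1);g&=roi
g=cv2.morphologyEx(g,cv2.MORPH_CLOSE,np.ones((9,9)));g=cv2.morphologyEx(g,cv2.MORPH_OPEN,np.ones((15,15)))
c=max(cv2.findContours(g,0,1)[0],key=cv2.contourArea);e=cv2.fitEllipse(cv2.convexHull(c));print(e)
print("cap in deck mm",onp(e[0],.087))
vis=cv2.resize(im[50:260,155:400],None,fx=3,fy=2.8);cv2.imwrite("pics/w1z.png",cv2.resize(im[55:260,155:400],None,fx=2.9,fy=2.9,interpolation=2))
vis=im.copy();cv2.ellipse(vis,e,(0,0,255),1);cv2.imwrite("pics/w1e.png",cv2.resize(vis[150:255,220:340],None,fx=5,fy=5,interpolation=2))
for uv in((170,68),(381,68),(366,243),(187,243)):print(onp(uv,0))
```

```text
((275.3457336425781, 203.42689514160156), (75.00773620605469, 78.89878845214844), 147.854248046875)
cap in deck mm [ 0.4909 -2.3233 87.    ]
[118.3214 103.6335   0.    ]
[ 118.6774 -108.5479    0.    ]
[ -69.6878 -108.3396    0.    ]
[-69.9703 100.2515   0.    ]
```

View pics/w1e.png

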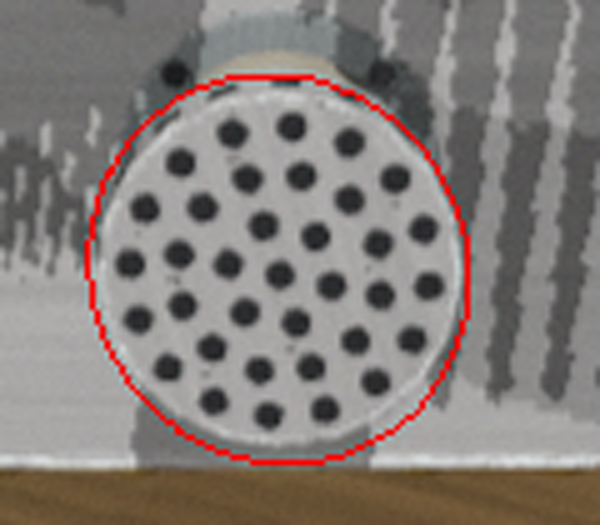

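View pics/w1z.png

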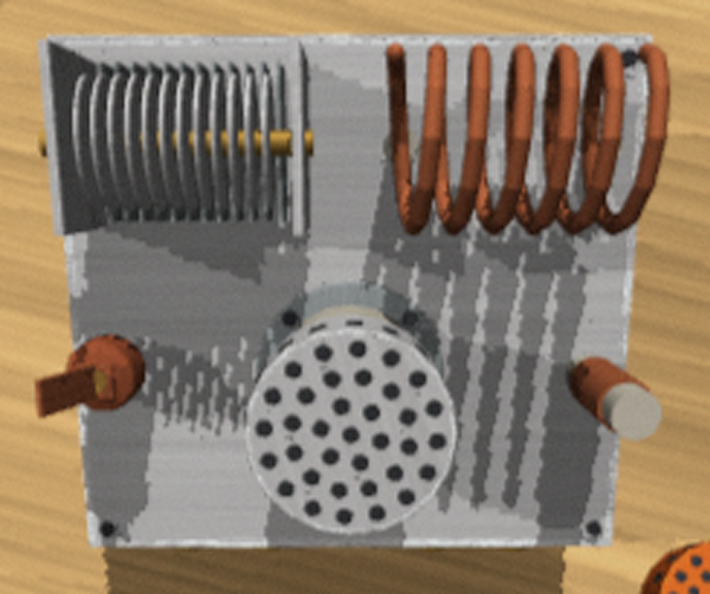

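Run:
```python
from h import *
from rig import manip
wload("w1");O,X,Y,Z,r=deck()
print("rot err deg",np.degrees((R.from_rotvec(r).inv()*R.from_rotvec(manip.get_ee_rot())).as_rotvec()), manip.get_position()-(O+.2*Z), manip.get_time())
O=O-.0022*Y
manip.servo_line(O+.13*Z,r,rate=.1);manip.hold(.2);wcam(manip,"w2")
print(manip.get_time(),np.degrees((R.from_rotvec(r).inv()*R.from_rotvec(manip.get_ee_rot())).as_rotvec()),(manip.get_position()-O)@np.c_[X,Y,Z])
```

```text
rot err deg [-0.068  -0.0051 -0.0327] [ 0.0003  0.0005 -0.    ] 2.4417
3.5417 [-0.0038  0.0575  0.0279] [ 0.0004 -0.0002  0.1305]
```

View pics/w2.png

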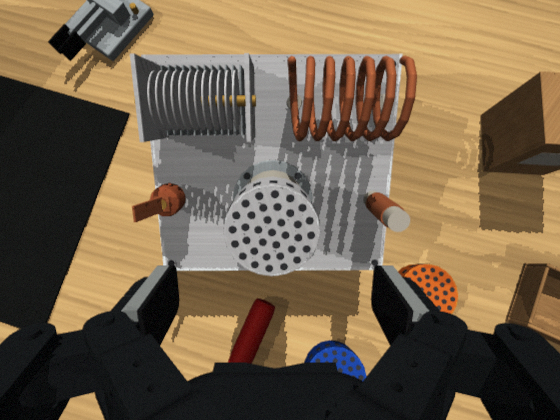

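Run:
```python
from h import *
O,X,Y,Z,r=deck()
for n,uv,cor in (("w1",(276.2,202),[(185.3,243.6),(366.7,243.6)]),("w2",(272.3,228),[(163,270),(383,270)])):
    wload(n);M=K["wrist"][3];print(n,K["wrist"][:3],((M[:,3]-O)@np.c_[X,Y,Z])*1e3);print(np.c_[X,Y,Z].T@M[:,:3])
    def onp(uv,h):
        o,d=ray("wrist",uv);P=O+h*Z;s=((P-o)@Z)/(d@Z);p=o+s*d-O;return np.array([p@X,p@Y,p@Z])*1e3
    print(onp(uv,.087),[onp(c,0) for c in cor])
```

```text
w1 (np.float64(326.9651922103984), np.float64(274.73828582309716), np.float64(211.9035503375488)) [ 70.6285  -1.5304 356.0277]
[[ 0.0016 -0.9608 -0.2773]
 [-1.     -0.0014 -0.001 ]
 [ 0.0006  0.2773 -0.9608]]
[ 1.7434 -3.0459 87.    ] [array([-70.7216, 102.2873,   0.    ]), array([ -70.4354, -109.2152,    0.    ])]
w2 (np.float64(326.9651922103984), np.float64(274.73828582309716), np.float64(211.9035503375488)) [ 70.5451  -4.1591 286.7953]
[[ 0.0006 -0.9611 -0.2762]
 [-1.     -0.0002 -0.0017]
 [ 0.0016  0.2762 -0.9611]]
[ 2.3346 -2.945  87.    ] [array([-69.983 , 102.6993,  -0.    ]), array([ -70.0119, -108.88  ,   -0.    ])]
```

Run:
```python
from h import *
from rig import manip
O,X,Y,Z,r=deck();r0=R.from_rotvec(r)
for i in range(3):
    print(manip.get_time(),(manip.get_position()-O)@np.c_[X,Y,Z]*1e3,(r0.inv()*R.from_rotvec(manip.get_ee_rot())).as_rotvec()*1e3)
print(manip.camera("wrist")["mount"])
```

```text
3.5417 [  0.3511  -2.3563 130.493 ] [-0.0658  1.0038  0.4876]
3.5417 [  0.3511  -2.3563 130.493 ] [-0.0658  1.0038  0.4876]
3.5417 [  0.3511  -2.3563 130.493 ] [-0.0658  1.0038  0.4876]
[[-0.0011 -0.2773  0.9608 -0.1562]
 [ 1.      0.0002  0.0012  0.0019]
 [-0.0005  0.9608  0.2773 -0.0703]
 [ 0.      0.      0.      1.    ]]
```

The wrist mount calibration varies from call to call. The finger midpoint in the image, at column 274.5, is the steadier reference, and both views then put the axis at deck y = -0.8 mm. Gripping the cap now.

```bash
sed -i 's/O=(.561,.005,.1)/O=(.5620,.0045,.1)/' h.py
python3 - <<'E'
from h import *
from rig import manip
O,X,Y,Z,r=deck();print(O)
manip.servo_line(O+.085*Z,r,rate=.1)
print(manip.get_contact_force())
manip.command_gripper(.05,25);print("w",manip.get_width(),manip.get_contact_force())
wcam(manip,"w3")
manip.servo_line(O+.1*Z,r,rate=.06);print(manip.get_contact_force(),manip.get_width())
manip.servo_line(O+.15*Z,r,rate=.12);wcam(manip,"w4")
print(manip.get_width(),manip.get_contact_force(),manip.get_time())
E
python3 -c "
import cv2,numpy as np
a=cv2.imread('pics/w3.png');b=cv2.imread('pics/w4.png');cv2.imwrite('pics/w34.png',cv2.resize(np.hstack([a,b]),(800,300)))"
```

```text
[0.562  0.0045 0.1   ]
[ 0.405   0.7686 -0.6151]
w 0.05026953289690246 [-0.3296 -0.1464  1.2075]
[0.0151 0.2184 0.264 ] 0.04993520365782076
0.04990736124231834 [-0.5819 -0.9929  0.3027] 5.7
```

View pics/w34.png

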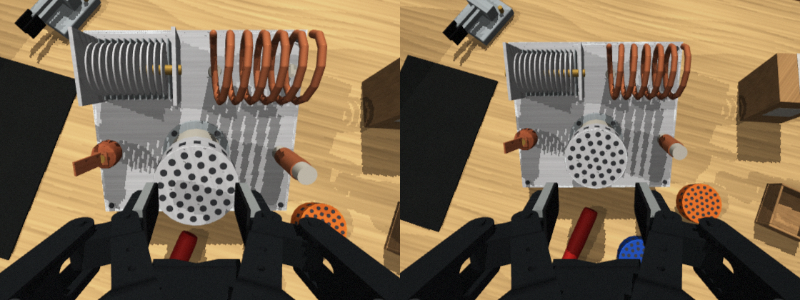

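The gripper missed: it closed to 50 mm with nothing between the pads. I'll look at w3 at full size.

View pics/w3.png

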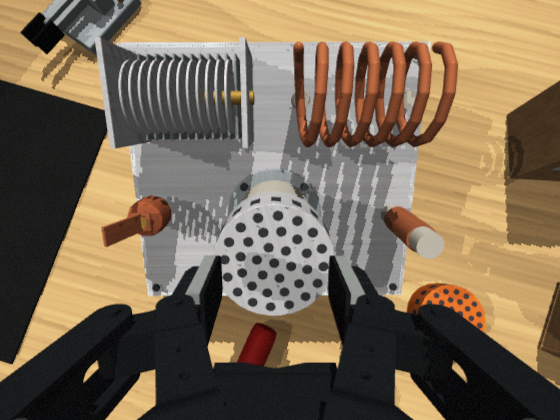

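Run:
```python
from h import *
O,X,Y,Z,r=deck()
for n in("w1","w2","w3","w4"):
    wload(n);M=K["wrist"][3];print(n,((M[:,3]-O)@np.c_[X,Y,Z])*1e3,M[:,2]@np.c_[X,Y,Z])
```

```text
w1 [ 69.8704  -0.7886 356.3812] [-0.2773 -0.001  -0.9608]
w2 [ 69.7869  -3.4173 287.1488] [-0.2762 -0.0017 -0.9611]
w3 [ 70.3741  -1.932  241.4519] [-0.2768 -0.0014 -0.9609]
w4 [ 70.178   -1.9144 306.0906] [-0.277  -0.0013 -0.9609]
```

At width 50 mm the fingertips appear about 24 mm behind the TCP, not 22 mm ahead of it. I'll check that against the scene and side views before moving further.

Run:
```python
from h import *
from rig import manip
print(manip.get_position(),manip.get_width())
for n in("scene","side"):
    c=manip.camera(n);cv2.imwrite(f"pics/{n}1.png",c["image"][:,:,::-1]);print(c["cam_to_world"][:3,3])
    np.savez(n+"1.npz",M=c["cam_to_world"][:3],k=(c["fx"],c["cx"],c["cy"]))
a=cv2.imread("pics/scene1.png")[80:220,210:350];b=cv2.imread("pics/side1.png")[110:250,190:330]
cv2.imwrite("pics/ss1.png",cv2.resize(np.hstack([a,b]),None,fx=2.8,fy=2.8,interpolation=2))
```

```text
[ 0.5006 -0.0119  0.2354] 0.04990736124231834
[0.975  0.2015 0.7604]
[-0.0698 -0.8335  0.7323]
```

View pics/ss1.png

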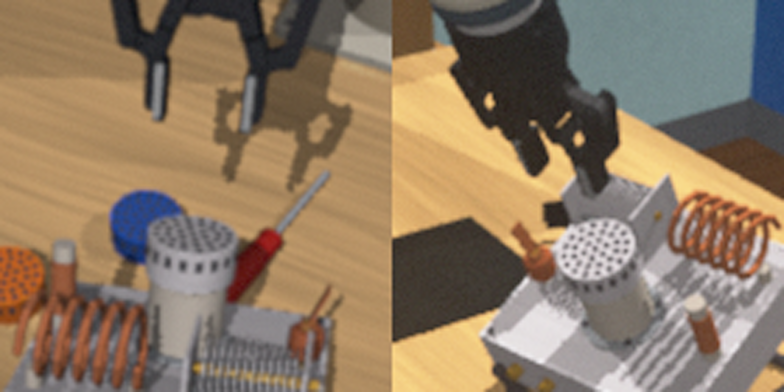

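Run:
```python
from h import *
from rig import manip
O,X,Y,Z,r=deck();rt=R.from_rotvec(manip.get_ee_rot());p=manip.get_position()
S=lambda u,v:(u/2.8+209.7,v/2.8+79.7); D=lambda u,v:((u-392)/2.8+189.7,v/2.8+109.7)
for a,b in(((157,118),(593,195)),((246,131),(540,172))):
    q,e=tri(S(*a),D(*b));print(q,e,"tool frame mm",rt.inv().apply(q-p)*1e3)
q,e=tri(S(192,237),D(596,250));print("cap",q,e,((q-O)@np.c_[X,Y,Z])*1e3)
```

```text
[ 0.4978 -0.0417  0.2476] 0.0026387931578056452 tool frame mm [-15.7477  28.2145   4.1206]
[0.4862 0.0147 0.2481] 0.002199981915868931 tool frame mm [-14.7743 -29.2471   0.8439]
cap [ 0.5266 -0.0036  0.1765] 0.00033646110448524763 [-0.5984  1.3654 84.6504]
```

Both camera routes agree. The real fingertips lie about 15–25 mm behind the reported TCP, so the stated tip offset doesn't hold here. I'll go lower in stages with the jaws open and check the tip against the cap.

Run:
```python
from h import *
from rig import manip
O,X,Y,Z,r=deck()
manip.command_gripper(.085,25)
manip.servo_line(O+.060*Z,r,rate=.12);print(manip.get_contact_force(),(manip.get_position()-O)@np.c_[X,Y,Z],manip.get_time())
wcam(manip,"w5")
for n in("scene","side"):
    c=manip.camera(n);cv2.imwrite(f"pics/{n}2.png",c["image"][:,:,::-1])
a=cv2.imread("pics/scene2.png")[110:250,210:350];b=cv2.imread("pics/side2.png")[120:260,190:330]
cv2.imwrite("pics/ss2.png",cv2.resize(np.hstack([a,b]),None,fx=2.8,fy=2.8,interpolation=2))
```

```text
[-0.6577  1.0953 -0.0946] [ 0.0002 -0.      0.0603] 7.1417
```

View pics/ss2.png

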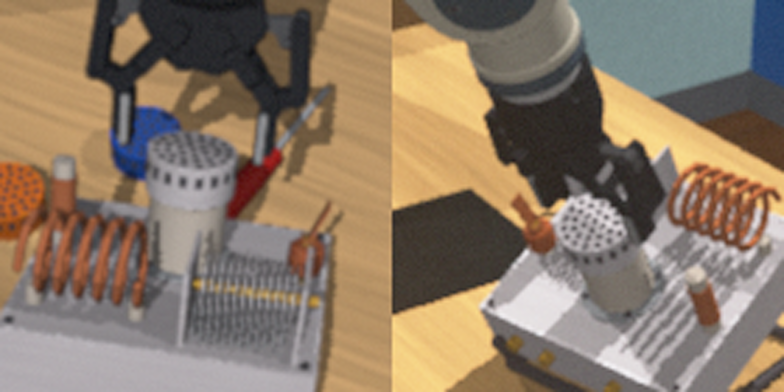

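View pics/w5.png

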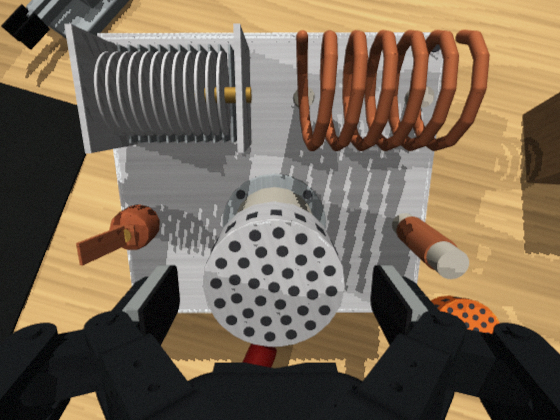

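The wrist view shows the tips about flush with the cap top when the TCP is at 60 mm. That puts the tip at about -26 mm from the TCP, centred on the cap (274 against 274.5). I'll descend so the tips sit about 10 mm above the cap's rim.

Run:
```python
from h import *
from rig import manip
O,X,Y,Z,r=deck()
manip.servo_line(O+.042*Z,r,rate=.08);print(manip.get_contact_force())
manip.command_gripper(.05,25);print("w",manip.get_width(),manip.get_contact_force())
manip.servo_line(O+.055*Z,r,rate=.06);print(manip.get_contact_force(),manip.get_width())
manip.servo_line(O+.115*Z,r,rate=.12);wcam(manip,"w6")
for n in("scene","side"):
    c=manip.camera(n);cv2.imwrite(f"pics/{n}3.png",c["image"][:,:,::-1])
a=cv2.imread("pics/scene3.png")[80:220,210:350];b=cv2.imread("pics/side3.png")[120:260,190:330]
cv2.imwrite("pics/ss3.png",cv2.resize(np.hstack([a,b]),None,fx=2.8,fy=2.8,interpolation=2))
print(manip.get_width(),manip.get_contact_force(),manip.get_time())
```

```text
[ 0.0458 -0.8229 -0.0511]
w 0.06102385051758756 [-3.0755 -0.0366  5.1664]
[ 0.2231 -0.0368 -0.545 ] 0.06095722975757855
0.0609294465988916 [-0.5441 -0.2038 -0.5154] 9.1667
```

View pics/ss3.png

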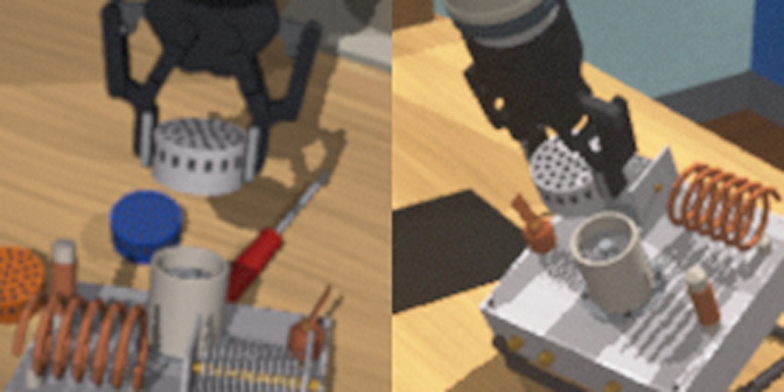

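View pics/w6.png

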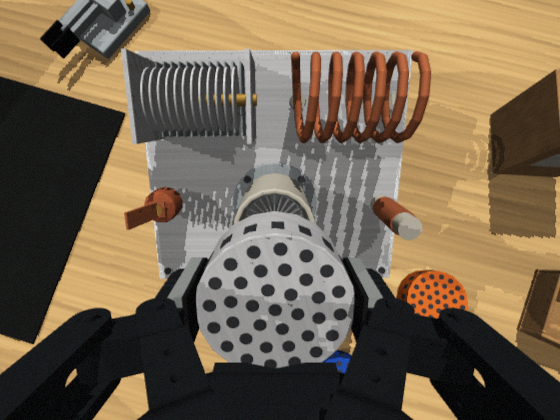

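The cap is held at width 61 mm, square in the jaws, and the chimney and tube are left standing. Its underside is about 15 mm behind the TCP. Next I'll place it on the mat.

```bash
cat >> h.py <<'E'
def down(yaw):  # tool x down, tool y at world angle yaw
    y=np.array([np.cos(yaw),np.sin(yaw),0]);x=np.array([0,0,-1.]);return R.from_matrix(np.c_[x,y,np.cross(x,y)]).as_rotvec()
E
python3 - <<'E'
from h import *
from rig import manip
j0=manip.get_joint_positions();print(j0)
for P in((.57,.305,.16),(.57,.305,-.012),(.435,.31,.16),(.435,.31,-.03),(.542,-.324,.1),(.542,-.324,0.)):
  for deg in(-90,-60,-30,0,90):
    q=manip.solve_ik(P,down(np.radians(deg)));
    print(P,deg,None if q is None else (q,np.abs(q-j0).max().round(2)))
E
```

```text
[-0.14    0.1408  2.1596  0.377   0.4658  0.8631]
(0.57, 0.305, 0.16) -90 (array([ 0.4729,  0.5193,  1.62  , -0.    ,  1.0023,  2.0437]), np.float64(1.18))
(0.57, 0.305, 0.16) -60 (array([ 0.4729,  0.5193,  1.62  , -0.    ,  1.0023,  1.5201]), np.float64(0.66))
(0.57, 0.305, 0.16) -30 (array([0.4729, 0.5193, 1.62  , 0.    , 1.0023, 0.9965]), np.float64(0.61))
(0.57, 0.305, 0.16) 0 (array([ 0.4729,  0.5193,  1.62  , -0.    ,  1.0023,  0.4729]), np.float64(0.61))
(0.57, 0.305, 0.16) 90 (array([ 0.4729,  0.5193,  1.62  , -0.    ,  1.0023, -1.0979]), np.float64(1.96))
(0.57, 0.305, -0.012) -90 (array([ 0.4729,  0.7602,  1.6689, -0.    ,  0.7125,  2.0437]), np.float64(1.18))
(0.57, 0.305, -0.012) -60 (array([ 0.4729,  0.7602,  1.6689, -0.    ,  0.7125,  1.5201]), np.float64(0.66))
(0.57, 0.305, -0.012) -30 (array([ 0.4729,  0.7602,  1.6689, -0.    ,  0.7125,  0.9965]), np.float64(0.62))
(0.57, 0.305, -0.012) 0 (array([ 0.4729,  0.7602,  1.6689, -0.    ,  0.7125,  0.4729]), np.float64(0.62))
(0.57, 0.305, -0.012) 90 (array([ 0.4729,  0.7602,  1.6689, -0.    ,  0.7125, -1.0979]), np.float64
[... 1420 characters left out ...]
0.5778,  1.6853, -0.    ,  0.8785, -0.5576]), np.float64(1.42))
(0.542, -0.324, 0.1) 90 (array([-0.5576,  0.5778,  1.6853,  0.    ,  0.8785, -2.1284]), np.float64(2.99))
(0.542, -0.324, 0.0) -90 (array([-0.5576,  0.7268,  1.7051, -0.    ,  0.7097,  1.0132]), np.float64(0.59))
(0.542, -0.324, 0.0) -60 (array([-0.5576,  0.7268,  1.7051, -0.    ,  0.7097,  0.4896]), np.float64(0.59))
(0.542, -0.324, 0.0) -30 (array([-0.5576,  0.7268,  1.7051, -0.    ,  0.7097, -0.034 ]), np.float64(0.9))
(0.542, -0.324, 0.0) 0 (array([-0.5576,  0.7268,  1.7051, -0.    ,  0.7097, -0.5576]), np.float64(1.42))
(0.542, -0.324, 0.0) 90 (array([-0.5576,  0.7268,  1.7051,  0.    ,  0.7097, -2.1284]), np.float64(2.99))
```

```bash
cat >> h.py <<'E'
def setdown(manip,P,rot,z0,zmin,thr=2.5,rate=.12):
    P=np.array(P,float);P[2]=z0;manip.servo_line(P,rot,rate=rate);manip.hold(.15)
    f0=np.mean([manip.get_contact_force()[2]]);n=0
    while P[2]>zmin:
        P[2]-=.001;manip.servo_line(P,rot,rate=.015);f=manip.get_contact_force()[2]
        if f-f0>thr:break
    print("touch TCP z",manip.get_position()[2],"cmd",P[2],"f0",f0,"f",f);return P
E
python3 - <<'E'
from h import *
from rig import manip
rot=down(np.radians(-30));P=(.57,.305,.15)
manip.move_to(P,rot);wcam(manip,"w7")
P=setdown(manip,P,rot,-.006,-.020)
manip.command_gripper(.08);print(manip.get_contact_force(),manip.get_time())
P[2]=.15;manip.servo_line(P,rot,rate=.2);wcam(manip,"w8");print(manip.get_time())
E
python3 -c "
import cv2,numpy as np
a=cv2.imread('pics/w7.png');b=cv2.imread('pics/w8.png');cv2.imwrite('pics/w78.png',cv2.resize(np.hstack([a,b]),(800,300)))"
```

```text
touch TCP z -0.011825242048884181 cmd -0.013000000000000005 f0 -0.6623683162597914 f 10.501128560942954
[ 0.2662  0.1324 -0.4231] 14.1417
15.1583
```

View pics/w78.png

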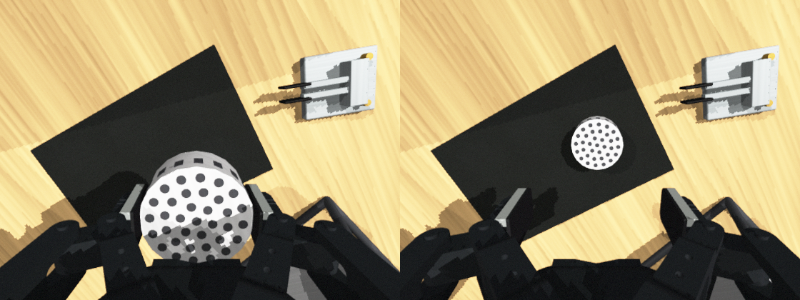

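The cap touched down at TCP z = -0.012, exactly as predicted, and stands top-up well inside the mat. Now the chimney, starting with a look along the axis.

Run:
```python
from h import *
from rig import manip
O,X,Y,Z,r=deck()
p=manip.get_position();p[2]=.23;manip.servo_line(p,rate=.2)
manip.command_gripper(.085,30)
manip.move_to(O+.13*Z,r);manip.servo_line(O+.075*Z,r,rate=.15);manip.hold(.1);wcam(manip,"w9");print(manip.get_time(),(manip.get_position()-O)@np.c_[X,Y,Z])
```

```text
17.8417 [ 0.0008 -0.      0.0756]
```

View pics/w9.png

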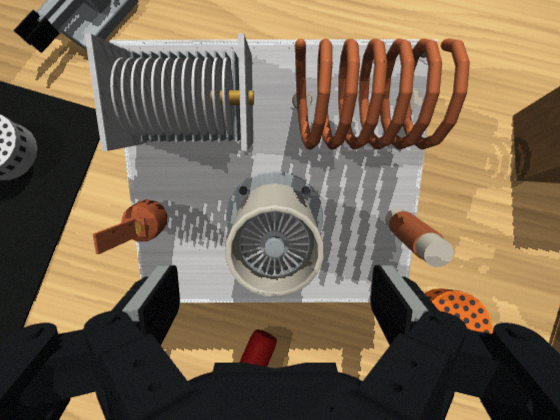

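The chimney ring is centred at (274,251) with the stud at (273.5,247), and the finger midpoint is at 274.5, so the tool is on axis. Descending to grip it.

Run:
```python
from h import *
from rig import manip
O,X,Y,Z,r=deck();B=np.c_[X,Y,Z]
manip.servo_line(O+.013*Z,r,rate=.1);print(manip.get_contact_force()@B)
manip.command_gripper(.045,35);print("w",manip.get_width(),manip.get_contact_force()@B,(manip.get_position()-O)@B)
manip.servo_line(O+.018*Z,r,rate=.03);print(manip.get_contact_force()@B,manip.get_width())
wcam(manip,"w10")
for h in(.03,.05,.07,.1):
    manip.servo_line(O+h*Z,r,rate=.07);print(h,manip.get_contact_force()@B,manip.get_torque()@B,manip.get_width())
wcam(manip,"w11")
for n in("scene","side"):
    c=manip.camera(n);cv2.imwrite(f"pics/{n}4.png",c["image"][:,:,::-1])
a=cv2.imread("pics/scene4.png")[80:220,210:350];b=cv2.imread("pics/side4.png")[120:260,190:330]
cv2.imwrite("pics/ss4.png",cv2.resize(np.hstack([a,b]),None,fx=2.8,fy=2.8,interpolation=2))
print(manip.get_time())
```

```text
[-0.8413  0.0936  0.2942]
w 0.05331342931181602 [-0.3542  0.2071  7.3574] [ 0.0004 -0.0001  0.0136]
[-0.6772  0.4806 -0.7806] 0.053237086201204056
0.03 [-0.3998  0.365  -1.2124] [ 0.0069  0.3188 -0.0114] 0.052883094346619884
0.05 [ 0.0599  0.4203 -0.2861] [ 0.0437  0.3023 -0.0046] 0.053240571103243296
0.07 [-0.1955 -0.8781 -0.5659] [ 0.0097  0.2968 -0.0201] 0.05322682931996204
0.1 [-0.6068  0.6156 -0.8768] [ 0.0239  0.3039 -0.012 ] 0.05318015382618871
21.2833
```

View pics/ss4.png

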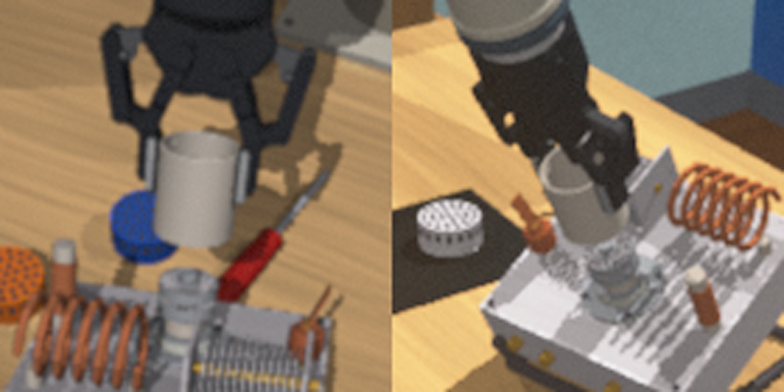

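View pics/w11.png

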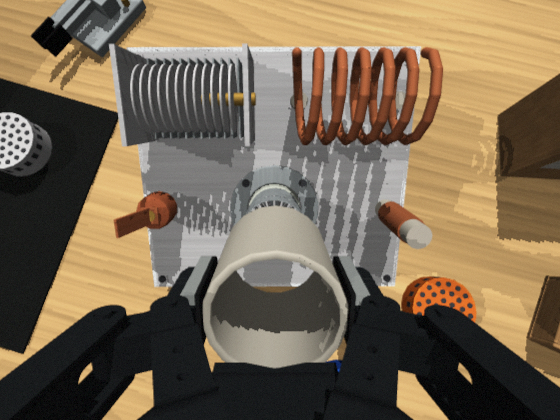

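The chimney came off cleanly with no side force. Next I'll stand it on the mat.

```bash
sed -i 's/P\[2\]-=.001/P[2]-=.0005/' h.py
python3 - <<'E'
from h import *
from rig import manip
O,X,Y,Z,r=deck()
manip.servo_line(O+.13*Z,r,rate=.15)
rot=down(np.radians(-30));P=(.44,.31,.16)
manip.move_to(P,rot)
P=setdown(manip,P,rot,.017,.009,thr=2)
manip.command_gripper(.075);print(manip.get_contact_force(),manip.get_time())
P[2]=.09;manip.servo_line(P,rot,rate=.12);P[2]=.2;manip.servo_line(P,rot,rate=.25);wcam(manip,"w12")
manip.command_gripper(.085);print(manip.get_time())
E
```

```text
touch TCP z 0.013352162783549934 cmd 0.012999999999999998 f0 -0.9964775578326479 f 5.141360214545167
[-0.1885 -0.1517 -0.2835] 26.7333
28.4333
```

View pics/w12.png

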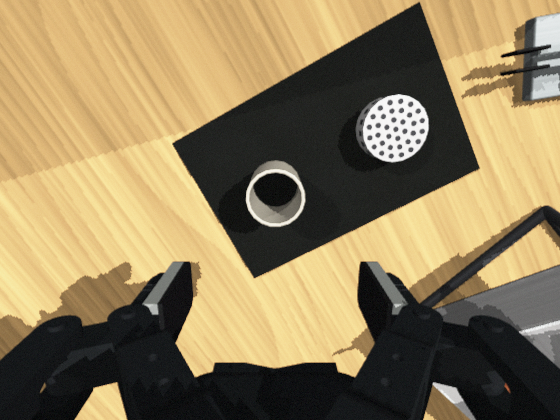

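The chimney stands upright and the cap sits on the mat, both clear of the edges. Now the tube.

Run:
```python
from h import *
from rig import manip
O,X,Y,Z,r=deck()
manip.move_to(O+.12*Z,r);manip.servo_line(O+.05*Z,r,rate=.15);manip.hold(.1);wcam(manip,"w13");print(manip.get_time(),(manip.get_position()-O)@np.c_[X,Y,Z])
```

```text
30.4417 [ 0.0007 -0.      0.0507]
```

View pics/w13.png

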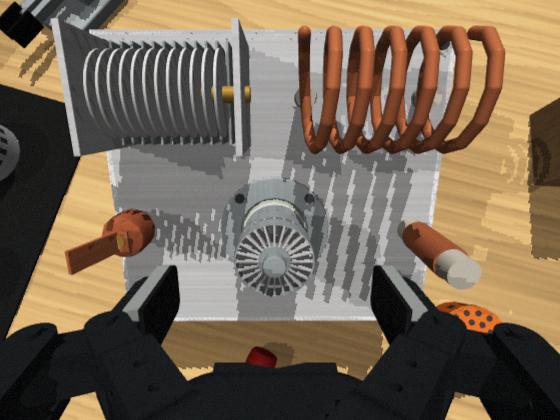

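Run:
```python
from h import *
from rig import manip
O,X,Y,Z,r=deck();B=np.c_[X,Y,Z]
manip.servo_line(O+.005*Z,r,rate=.1);print(manip.get_contact_force()@B)
manip.command_gripper(.03,40);print("w",manip.get_width(),manip.get_contact_force()@B,(manip.get_position()-O)@B)
for h in(.01,.017,.03,.06):
    manip.servo_line(O+h*Z,r,rate=.05);print(h,manip.get_contact_force()@B,manip.get_torque()@B,manip.get_width())
manip.servo_line(O+.12*Z,r,rate=.15)
wcam(manip,"w14")
for n in("scene","side"):
    c=manip.camera(n);cv2.imwrite(f"pics/{n}5.png",c["image"][:,:,::-1])
a=cv2.imread("pics/scene5.png")[80:220,210:350];b=cv2.imread("pics/side5.png")[110:250,190:330]
cv2.imwrite("pics/ss5.png",cv2.resize(np.hstack([a,b]),None,fx=2.8,fy=2.8,interpolation=2))
print(manip.get_time())
```

```text
[ 0.7238  0.5208 -0.9568]
w 0.04004466621883705 [-1.1134 -0.4052  5.9665] [ 0.0003 -0.0001  0.0056]
0.01 [-1.6499  0.4324 -1.5209] [ 0.0036  0.3345 -0.0212] 0.04033713595825432
0.017 [-0.2799 -0.9698 -1.099 ] [0.0249 0.2426 0.0592] 0.03963495983066722
0.03 [-0.6729  0.5652 -0.2602] [0.0567 0.2469 0.0073] 0.040022548838731686
0.06 [-0.2519  0.0959 -0.2748] [0.0261 0.3081 0.0083] 0.040169015239762025
33.925
```

View pics/ss5.png

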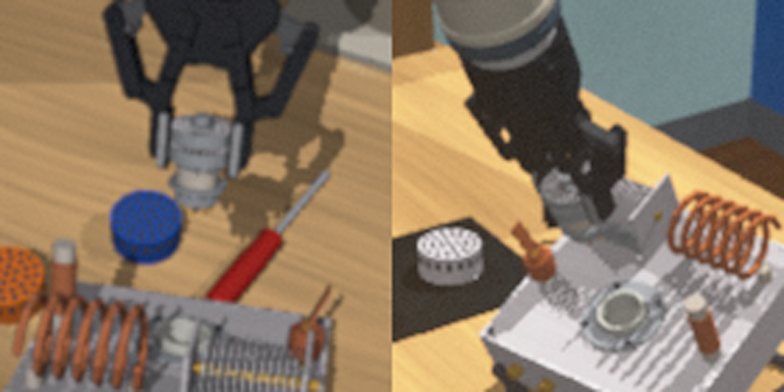

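View pics/w14.png

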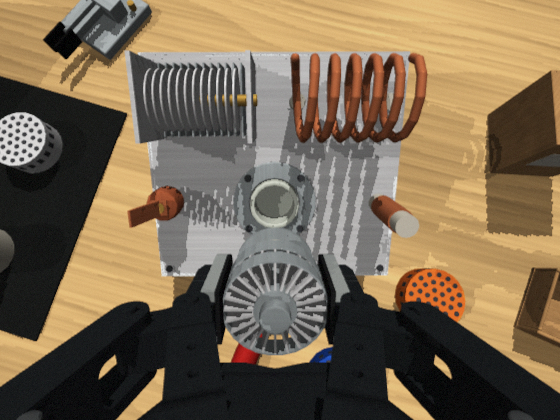

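The tube is out of the socket, straight and held. I'll hover beside the carton to measure it with the wrist camera.

Run:
```python
from h import *
from rig import manip
rot=down(np.radians(-99));P=(.455,-.315,.17)
manip.move_to(P,rot);manip.hold(.1)
for i in range(3): wcam(manip,f"c{i}")
print(manip.get_time(),manip.get_position(),manip.get_width())
```

```text
35.35 [ 0.4553 -0.3141  0.1703] 0.03996121135733863
```

View pics/c0.png

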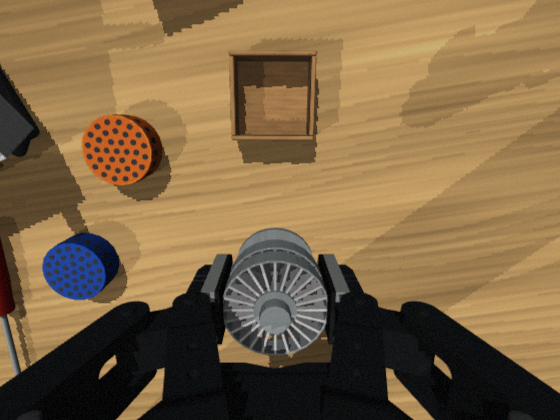

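The carton rim shows corners at about (230,52), (317,52), (315,138) and (232,138), square to the jaws.

Run:
```python
from h import *
for n in("c0","c1","c2"):
    wload(n);P=np.array([plane("wrist",u,.034) for u in((230,52),(317,52),(316,138),(231.5,138))])
    print(P.mean(0),[np.linalg.norm(P[i]-P[i-1]).round(4) for i in range(4)])
# nominal mount
p=np.array([.4553,-.3141,.1703]);r=R.from_rotvec(down(np.radians(-99))).as_matrix()
m=np.array([[0,-.277,.9609,-.156],[1,0,0,0],[0,.9609,.277,-.07]])
K["wrist"]=(326.965,274.74,211.9,np.c_[r@m[:,:3],r@m[:,3]+p])
P=np.array([plane("wrist",u,.034) for u in((230,52),(317,52),(316,138),(231.5,138))]);print("nom",P.mean(0))
```

```text
[ 0.5425 -0.3284  0.034 ] [np.float64(0.0685), np.float64(0.071), np.float64(0.0686), np.float64(0.0738)]
[ 0.5426 -0.3285  0.034 ] [np.float64(0.0686), np.float64(0.071), np.float64(0.0686), np.float64(0.0738)]
[ 0.5426 -0.3286  0.034 ] [np.float64(0.0686), np.float64(0.071), np.float64(0.0686), np.float64(0.0739)]
nom [ 0.5415 -0.3268  0.034 ]
```

Run:
```python
from h import *
from rig import manip
rot=down(np.radians(-99));P=np.array([.542,-.327,.12])
manip.servo_line(P,rot,rate=.15);wcam(manip,"c3")
P=setdown(manip,P,rot,.0215,.0125,thr=2)
manip.command_gripper(.055);print(manip.get_contact_force(),manip.get_width(),manip.get_time())
P[2]+=.05;manip.servo_line(P,rot,rate=.1);P[2]=.2;manip.servo_line(P,rot,rate=.25)
P[0]-=.07;manip.servo_line(P,rot,rate=.2);wcam(manip,"c4")
for n in("scene","side"):
    c=manip.camera(n);cv2.imwrite(f"pics/{n}6.png",c["image"][:,:,::-1])
print(manip.get_time())
```

```text
touch TCP z 0.017372617843196603 cmd 0.016999999999999994 f0 -0.6244710699582796 f 3.3955966806419253
[ 0.423  -0.501  -1.1042] 0.05515029434030328 39.9
41.8833
```

View pics/c4.png

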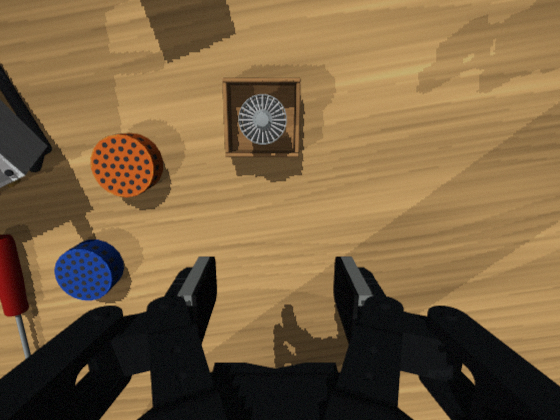

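View pics/side6.png

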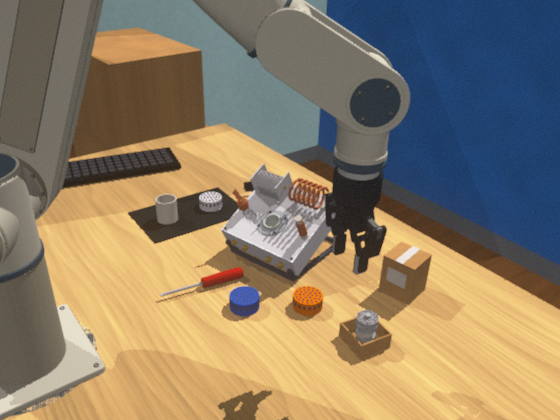

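View pics/scene6.png

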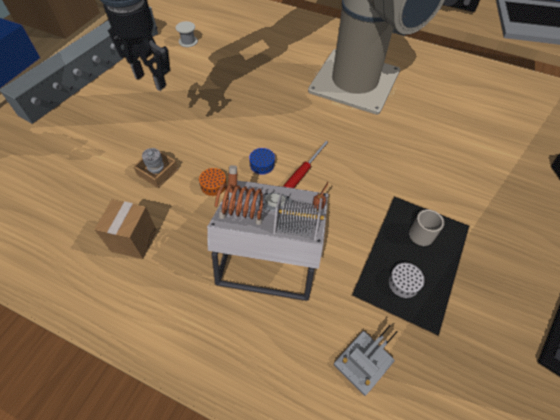

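The tube stands upright in the carton at scene (153,160) and side (367,327). The chimney and cap stand on the mat, and the bystanders are where they were. Handing in.

```bash
python3 -c "
from rig import manip
manip.hold(.3);print(manip.get_contact_force(),manip.get_time());manip.sign_off()"
```

```text
[-0.44204935 -0.79869635  0.80099986] 42.1833
the job is handed in; nothing more can be done
```

The job is done and handed in at 42.2 s. I took the cap off first, then drew the chimney straight off, and stood both on the mat the same way up. I then drew the tube straight out along its axis and stood it upright in the carton.

**Forces:** While I drew the chimney and tube off, side forces stayed under about 2 N. At touchdown the net force rose about 11 N for the cap, 6 N for the chimney and 4 N for the tube. Each touched down within about 0.5 mm of the height I had worked out.

**Last pictures:** The tube stands upright in the carton, inside all four walls. The chimney and cap are on the mat, clear of its edges. The bystanders look unmoved by eye, and the gripper is touching nothing.

**What disagreed or failed:**
- **Fingertip position:** The fingertips sit about 25 mm behind the reported tool point, not 22 mm ahead as stated. My first close at the cap therefore shut on air just above it, without contact. I measured the offset from the pictures and used it from then on.
- **Camera calibration:** The scene and side cameras disagreed by about 5 mm, and the wrist camera's mount values varied by a few millimetres between calls. I centred on the finger midpoint in the wrist picture instead.

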